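# Reset the length stop of the slicing board

## Robot

A 6-joint arm with a two-finger parallel gripper is mounted at the origin on the work surface. World frame = base frame: x ahead of the robot, y to its left, z up, the work surface at z = 0. Lengths are in m, angles in rad, forces in N, time in s.
With the tool pointing down it reaches from about 0.35 to 0.775 m from the base axis. Payload 5.5 kg.
Tool frame: the origin (TCP) lies on the centre line of the jaws, within the pads' length; the fingertips stand 11 mm ahead of it and the grasp point (between the pads) lies 8 mm behind it; z points along the fingers, y is the line along which they close (so a half turn about z gives the same grasp; the last joint's range is limited). The gripper opens to 85 mm and grips with 20 to 120 N. Pads are 22 mm wide; open, the fingers measure 114 mm over their backs; the gripper's body (76 mm by 85 mm) begins 54 mm behind the grasp point. The pads swing forward as they close: fully open they stand 13 mm farther back than shut.
Start: joints at [-1.295, 0.313, 0.046, 1.304, 0, 1.431], TCP at [0.232, -0.526, 0.242] pointing down, gripper open.
Joint ranges: [-2.76, 2.76], [-0.86, 1.69], [-1.03, 1.26], [-2.2, 2.34], [-1.47, 1.5], [-3.14, 3.14]. Speed limits (rad/s): [2.57, 2.57, 3.14, 3.14, 3.14, 3.14].

## Interface

Orientations are given as a unit quaternion [w, x, y, z].
In Python, from workcell import env, viewer, order, models gives the robot as it stands.
- The arm moves only by the tool drive_tool, never from a script. Its argument "series" is a list that holds one entry, the list of rows, each a list of 6 numbers: the shift along the tool's x, y, z each as a share of 120 mm, from -1 to 1, then the turn, a rotation vector about the tool's x, y, z each as a share of 180 degrees, from -1 to 1. A call has 1 to 20 rows; each row shifts and turns the commanded pose from where the row before left it, along the tool's axes as they then stand; what a row does not reach is not made up. A row lasts 1/8 s, in which the tool goes at most 62.5 mm and 10.7 degrees, less where a joint would pass 70% of its speed; a pose out of reach is approached as far as the arm can. A call with a number of a shift or a turn outside -1 to 1 is refused whole. A call with a gripper value outside its range is refused whole. "jaw" is the opening, from -1 (shut) to 1 (fully open), set as the call begins (left out, the last holds). The fingers move at their own pace and stop on an object; "grip_force" is the grip in N (left out, the last holds). Time passes only in rows, so rows that do not move let the fingers close. It gives the time, the measured TCP pose, the force, the opening and the grip force at its end, in the units of the state.
- env.get_state(): the state, without advancing time (a new reading comes with each control period).
- viewer.read_camera(name): name is "side" or "top" or "wrist"; returns the picture (480x640x3 uint8, red, green, blue); there is no depth.
- viewer.camera_info(name): a dict with "intrinsics" (3x3 intrinsics, pixels), "D" ([k1, k2, p1, p2, k3] as OpenCV has them; the pictures are not rectified), "R" (3x3) and "t" (3): a world point X has camera coordinates R X + t; the wrist camera has in their place "T_tool_cam" (4x4, takes a point from camera to tool coordinates, whose origin is the TCP and whose axes are the flange's). Camera axes: x right, y down, z forward; pixel columns grow to the right and rows downward; lengths in m; the calibration is good to about 2 mm. A picture is of the moment at which its call begins: read the wrist's pose just before it. camera_info takes no time and is no camera call.
- order.hand_in(): hands the job in; it is judged then, once.
Trained networks look in the newest picture that a camera, given by its name, has taken for a name from the list of things; names that differ only in an ending like _2 or _b are one class to them, and where a whole thing is asked for, a point or a joint stands for the part that bears it (a point fixed in the world has none). Each returns a list of dicts, best first, with "score" (0 to 1); they miss things now and then, are a little off and sometimes report something else, mostly with a low value. They report only what shows in the picture. A call takes as long as a camera call.
- models.silhouettes(label, camera): "region" (480x640 bool, what is visible of it) and "location" ([column, row] in pixels, amid what is visible of it).
The state is a dict: "clock": time; "joint_pos": joint angles; "qvel": joint speeds; "tau": joint torques, N m; "tcp_pos": TCP position; "orientation": TCP orientation; "wrist_force": force on the tool from outside, world axes, zero at the start; "ft_torque": the same for the moment, N m; "finger_gap": finger opening in m; "grip_force": force on a finger pad.
Only numpy, scipy, OpenCV 4.12 (cv2) and the standard library are available. Lean on these libraries where they do the work, as an engineer would, in place of code of your own. Each camera call takes 0.05 s, during which the arm holds its last target. There are 200 camera calls.

## Task

Set the length stop on the slicing board to the V-shaped marker (not the round one): swing its clamp lever open, slide the stop along the rail until its pointer is in line with the point of the V, to within about 3 mm, then swing the lever fully back so that the stop is locked there. Leave the loose things on the board and counter where they are.

Things in the scene. Friction and masses are not known exactly. Their poses are not given: they have to be found in the camera images.
- board: Wooden slicing board fixed to the counter, 250 (x, from -110 to +140) x 400 (y) x 18 mm. Origin on the underside; z up. Along its y runs an aluminium rail, 30 mm wide, 360 mm long, centred on board x = +35 mm, top at z = 34 mm (all z are above the counter); end blocks at board y = +-184 mm, top z = 44. Behind the rail, at board x = 81 to 115 mm, a strip with engraved ticks and two markers.
- stop (a joint): Position (m) of the length stop along board +y, 0 = board middle, limits +-0.13. A black block 50 x 50 mm, z = 22 to 62 mm, astride the rail, with a low plate (8 mm thick, 42 mm long, top z = 50) on its robot side at its -y edge. Unlocked it slides at about 4 N (push its +y or -y face) and stays where left; locked, a brake resists pushes up to about 25 N.
- pointer (a point): Tip of the stop's steel pointer (5 mm wide), on the stop's far side (+x of the board) in the stop's middle: 38 mm in board x from the block's centre, at z = 27 mm. Same board y as the block's centre.
- hub (a point): Point on the clamp lever's upright turning axis, over the centre of the stop block, at z = 73 mm (mid-height of the lever's bar).
- lever (a joint): Clamp lever angle (rad) about the upright hub axis, counter-clockwise from above. 0 (hard stop) = locked, bar along board +y, parallel to the rail; 1.5 (hard stop) = fully open, bar to board -x, square to the rail. The brake grips below about 0.6. Stays where left; takes about 2 N at its end, 3 to 4 N near locked.
- lever_tip (a point): Centre of the lever's round end (20 mm across), 85 mm from the hub axis, at mid-height z = 73 mm. The lever is a steel bar 14 mm wide, 14 mm tall (z = 66 to 80 mm), free on both long sides and so easily swept by closed fingers.
- v_marker: Fixed steel marker on the strip behind the rail, to the left or right of the stop: base 34 x 34 x 3 mm with an upright dark V (two thin walls, top z = 36 mm) whose point faces the rail (board -x). Origin: centre of underside, z = 18 mm, at the same board y as the V's point; yaw as the board.
- round_marker: Fixed steel marker with the same base but an upright dark round stud, 28 mm across, 15 mm high. Not the wanted one. Origin as for the V marker.
- lid: Bystander: black plastic processor lid lying flat, 170 mm across, with an open tube 60 mm across, top at 66 mm. Origin: centre of underside.
- bowl: Bystander: glass bowl, 150 mm across, 70 mm high. Origin: centre of underside.
- scoop: Bystander: teal silicone scoop, cup 58 mm across and 36 mm high, handle reaching 110 mm along its -x. Origin: under the cup.
- whisk: Bystander: flat steel whisk lying on the robot side of the board, 230 mm long, 45 mm wide, 14 mm thick (top at z = 32 mm), roughly along the board's y. Origin: where handle and wires meet, underside; head along its +x.
- pusher: Bystander: black plastic food pusher standing upright, 68 mm across at the top, 96 mm high. Origin: centre of underside.
- jar: Bystander: glass jar, 72 mm across, 100 mm high. Origin: centre of underside.
- disc: Bystander: steel slicing disc lying flat, 104 mm across, hub 22 mm high. Origin: centre of underside.

How it is judged:
On the way, in this order (a step that is already met when the one before it is completed fails the run):
1. the clamp lever is swung open (past 1.0 rad) (value of joint lever above 1 rad), for 0.1 s.
2. with the lever still open (past 0.8 rad), the stop rests with its pointer within 4 mm of the V marker along the rail (y of pointer in the frame of v_marker between -0.004 and 0.004 m and velocity of joint stop between -0.01 and 0.01 m/s and value of joint lever above 0.8 rad), for 0.2 s.
At the end, for the whole second after the job is handed in: The stop stands still with its pointer within 4 mm of the V marker's point along the rail, and the lever is locked (below 0.12 rad); no bystander has moved more than 20 mm (y of pointer in the frame of v_marker between -0.004 and 0.004 m and velocity of joint stop between -0.01 and 0.01 m/s and value of joint lever below 0.12 rad); the robot touches nothing.
It fails at once if one of the loose bystanders (lid, bowl, scoop, whisk, pusher, jar, disc) is moved more than 20 mm (distance of any of lid, bowl, scoop, whisk, pusher, jar, disc from where it was at the start of the episode above 0.02 m).
It also fails if it takes over 61 s, if anything falls off the work surface, if the arm or the gripper's body presses on something with over 40 N, if the wrist force passes 120 N, or if a joint passes its speed limit or range.

## Working session

There is one attempt and no reset: what is moved stays moved. The work goes in short steps, Python scripts to look and compute and a tool call to move; the robot and the scene stay as the last step left them, time stands still between calls to the robot, and variables do not carry over. Pictures are saved under pics/ and viewed, at most 10 in all, crops included, and the job is handed in when it is done.

Besides the shell and the picture viewer there is one more tool, called after "Call:" in YAML: its name, and indented under it one key for each argument. drive_tool: Moves the arm, as the interface text tells. Its arguments: {"type":"object","properties":{"series":{"type":"array"},"jaw":{"type":"number"},"grip_force":{"type":"number"}},"required":["series"]}

```bash
mkdir -p pics; cat > h.py <<'E'
import numpy as np, cv2
from workcell import env, viewer, order, models
from scipy.spatial.transform import Rotation as Rn
def Rt(cam):
    i=viewer.camera_info(cam)
    if 'R' in i: return np.array(i['intrinsics']),np.array(i['D']),np.array(i['R']),np.array(i['t'])
    s=env.get_state(); q=s['orientation']; T=np.eye(4); T[:3,:3]=Rn.from_quat([q[1],q[2],q[3],q[0]]).as_matrix(); T[:3,3]=s['tcp_pos']
    M=np.linalg.inv(T@np.array(i['T_tool_cam'])); return np.array(i['intrinsics']),np.array(i['D']),M[:3,:3],M[:3,3]
def onplane(cam,uv,z):
    K,D,R,t=Rt(cam); uv=np.array(uv,float).reshape(-1,1,2)
    p=cv2.undistortPoints(uv,K,D)[:,0]; d=np.c_[p,np.ones(len(p))]@R; c=-R.T@t
    return c+d*((z-c[2])/d[:,2])[:,None]
def proj(cam,X):
    K,D,R,t=Rt(cam); return cv2.projectPoints(np.array(X,float).reshape(-1,1,3),cv2.Rodrigues(R)[0],t,K,D)[0][:,0]
def snap(cam,fn):
    im=viewer.read_camera(cam); cv2.imwrite('pics/'+fn,im[:,:,::-1]); return im
E
python3 - <<'E'
from h import *
np.set_printoptions(precision=3,suppress=True)
snap('top','top0.png');snap('side','side0.png')
for l,z in [('board',.018),('stop',.05),('pointer',.027),('hub',.08),('lever_tip',.073),('lever',.08),('v_marker',.036),('round_marker',.033),('lid',.06),('bowl',.07),('scoop',.036),('whisk',.03),('pusher',.096),('jar',.1),('disc',.02)]:
    for d in models.silhouettes(l,'top')[:2]:
        print(l,round(d['score'],2),d['location'],d['region'].sum(),onplane('top',d['location'],z)[0])
s=env.get_state();print(s['clock'],s['tcp_pos'],s['orientation'],s['finger_gap'])
E
```

```text
board 0.18 [479.2, 206.3] 786 [ 0.675 -0.396  0.018]
pointer 0.69 [292.2, 265.9] 820 [0.547 0.044 0.027]
hub 0.6 [294.7, 265.4] 773 [0.542 0.036 0.08 ]
hub 0.43 [253.8, 242.0] 220 [0.596 0.125 0.08 ]
lever_tip 0.68 [281.3, 263.5] 362 [0.548 0.066 0.073]
lever 0.72 [284.2, 263.8] 379 [0.546 0.059 0.08 ]
v_marker 0.47 [319.3, 233.9] 239 [ 0.617 -0.02   0.036]
round_marker 0.79 [255.0, 239.9] 224 [0.608 0.127 0.033]
lid 0.82 [117.1, 332.9] 4194 [0.405 0.435 0.06 ]
bowl 0.73 [515.0, 315.1] 3478 [ 0.418 -0.444  0.07 ]
bowl 0.41 [320.5, 235.7] 214 [ 0.607 -0.022  0.07 ]
scoop 0.75 [479.3, 207.2] 689 [ 0.669 -0.391  0.036]
scoop 0.62 [281.8, 264.1] 406 [0.551 0.067 0.036]
whisk 0.73 [311.5, 315.5] 614 [0.434 0.003 0.03 ]
pusher 0.68 [124.2, 243.3] 875 [0.599 0.409 0.096]
jar 0.67 [270.6, 164.1] 1058 [0.766 0.083 0.1  ]
disc 0.65 [293.7, 264.9] 820 [0.55  0.041 0.02 ]
disc 0.6 [382.4, 169.9] 1488 [ 0.768 -0.172  0.02 ]
0.85 [ 0.232 -0.526  0.242] [0.    0.978 0.206 0.   ] 0.08546554452896364
```

View pics/top0.png

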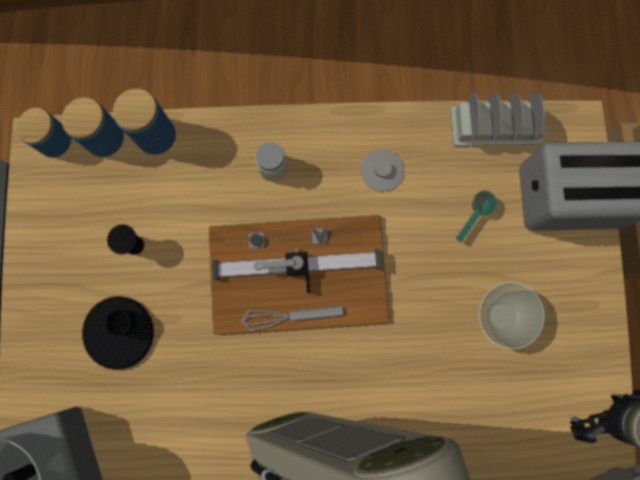

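View pics/side0.png

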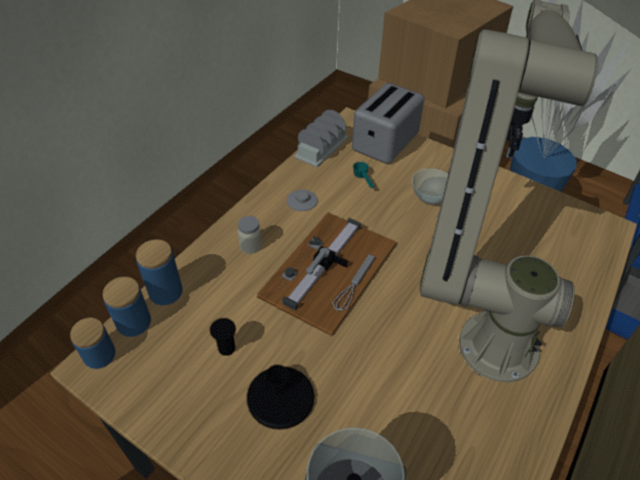

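The V marker is at about (319,236), right of the stop (297,263). The round stud is at (257,240). The lever points left (locked), and the whisk lies on the near side of the board. Next I get the board's pose from its corners.

```bash
python3 - <<'E'
from h import *
np.set_printoptions(precision=3,suppress=True)
c=onplane('top',[[209,227],[380,215],[388,323],[214,333]],.018);print(c)
print(c.mean(0),np.linalg.norm(c-np.roll(c,1,0),axis=1))
print(viewer.camera_info('wrist')['T_tool_cam'],viewer.camera_info('wrist')['intrinsics'])
for n,d in [('y',c[0]-c[1]),('y',c[3]-c[2]),]: print(np.arctan2(-d[0],d[1]))
E
```

```text
[[ 0.644  0.235  0.018]
 [ 0.66  -0.162  0.018]
 [ 0.412 -0.169  0.018]
 [ 0.401  0.225  0.018]]
[0.529 0.032 0.018] [0.244 0.397 0.248 0.394]
[[ 0.    -0.953 -0.304  0.078]
 [ 1.     0.     0.     0.   ]
 [-0.    -0.304  0.953 -0.132]
 [ 0.     0.     0.     1.   ]] [[337.943   0.    314.186]
 [  0.    337.943 236.333]
 [  0.      0.      1.   ]]
0.04110395922975802
0.029332676751510363
```

Call:
drive_tool:
  series:
    - [[0.345,-0.27,0,0,0,0],[0.345,-0.27,0,0,0,0],[0.345,-0.27,0,0,0,0],[0.345,-0.27,0,0,0,0],[0.345,-0.27,0,0,0,0],[0.345,-0.27,0,0,0,0],[0.345,-0.27,0,0,0,0],[0.345,-0.27,0,0,0,0],[0.345,-0.27,0,0,0,0],[0.345,-0.27,0,0,0,0],[0.345,-0.27,0,0,0,0],[0.345,-0.27,0,0,0,0],[0,0,0,0,0,0.04],[0,0,0,0,0,0.04],[0,0,0,0,0,0.04],[0,0,0,0,0,0],[0,0,0,0,0,0]]
  jaw: -1

```text
clock: 2.98
tcp_pos: [0.5297, 0.0302, 0.2423]
orientation: [0.0, 1.0, 0.02, 0.0]
wrist_force: [0.3, -1.3, 0.5]
finger_gap: -0.0003
grip_force: 0.0
```

```bash
python3 - <<'E'
from h import *
np.set_printoptions(precision=4,suppress=True)
s=env.get_state();print(s['clock'],s['tcp_pos'],s['orientation'],s['finger_gap'],s['qvel'])
snap('wrist','w1.png')
for l,z in [('stop',.062),('pointer',.027),('hub',.08),('lever_tip',.08),('v_marker',.021),('round_marker',.033),('whisk',.03)]:
    for d in models.silhouettes(l,'wrist')[:2]:
        print(l,round(d['score'],2),d['location'],d['region'].sum(),onplane('wrist',d['location'],z)[0])
E
```

```text
2.975 [0.5297 0.0302 0.2423] [0.0001 0.9998 0.0204 0.    ] -0.00030317360738420533 [-0.0026  0.0004 -0.0005 -0.0011  0.0013  0.009 ]
stop 0.73 [305.1, 193.3] 4708 [0.5494 0.0391 0.062 ]
pointer 0.64 [304.8, 197.1] 4805 [0.5389 0.04   0.027 ]
hub 0.57 [305.1, 191.9] 4691 [0.554  0.0387 0.08  ]
lever_tip 0.91 [273.3, 194.7] 2545 [0.5504 0.0667 0.08  ]
v_marker 0.85 [366.9, 121.7] 1225 [ 0.6166 -0.0194  0.021 ]
round_marker 0.95 [225.7, 123.0] 1263 [0.61   0.1187 0.033 ]
```

View pics/w1.png

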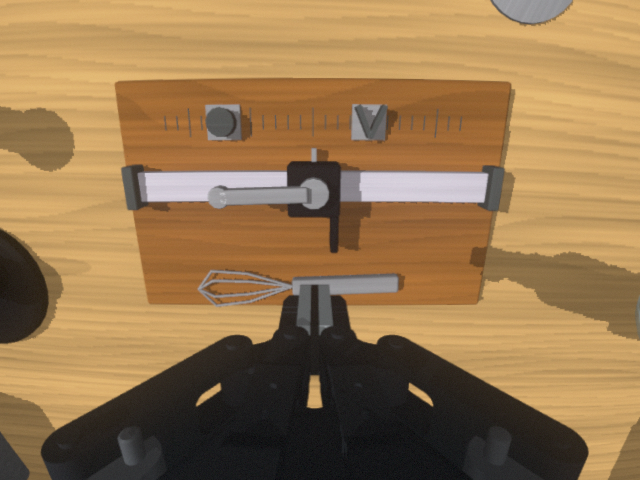

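The wrist view shows the pointer tip at (314,150), the hub at (314,193), the lever end at (219,197) and the V base centred at about (369,122).

```bash
python3 - <<'E'
from h import *
np.set_printoptions(precision=4,suppress=True)
o=lambda uv,z: onplane('wrist',uv,z)
b=o([[116,82],[511,83],[476,304],[149,304]],.018);print('board',b)
f=b[:2].mean(0);print('yaw far/near',np.arctan2(-(b[0]-b[1])[0],(b[0]-b[1])[1]),np.arctan2(-(b[3]-b[2])[0],(b[3]-b[2])[1]),b.mean(0))
print('V',o([[369,122]],.021),'ptr',o([[314,150]],.027),'hub',o([[314,193]],.084),'tip',o([[219,197]],.08),'stoptop',o([[287,162],[340,162],[340,217],[288,216]],.062))
# refine: top cam V region & wrist region of V
d=models.silhouettes('v_marker','wrist')[0]['region'];ys,xs=np.where(d);print(xs.min(),xs.max(),ys.min(),ys.max())
im=cv2.imread('pics/w1.png');c=cv2.resize(im[90:240,190:400],None,fx=3.8,fy=3.8,interpolation=cv2.INTER_CUBIC);cv2.imwrite('pics/w1c.png',c)
E
```

```text
board [[ 0.6472  0.2322  0.018 ]
 [ 0.6617 -0.1614  0.018 ]
 [ 0.4158 -0.1695  0.018 ]
 [ 0.4003  0.2239  0.018 ]]
yaw far/near 0.03668315306304656 0.03934686121970158 [0.5312 0.0313 0.018 ]
V [[ 0.6163 -0.0215  0.021 ]] ptr [[0.5871 0.0323 0.027 ]] hub [[0.554 0.031 0.084]] tip [[0.5466 0.1149 0.08  ]] stoptop [[0.5775 0.0565 0.062 ]
 [0.5794 0.0083 0.062 ]
 [0.5279 0.0052 0.062 ]
 [0.5269 0.0547 0.062 ]]
351 386 104 140
```

View pics/w1c.png

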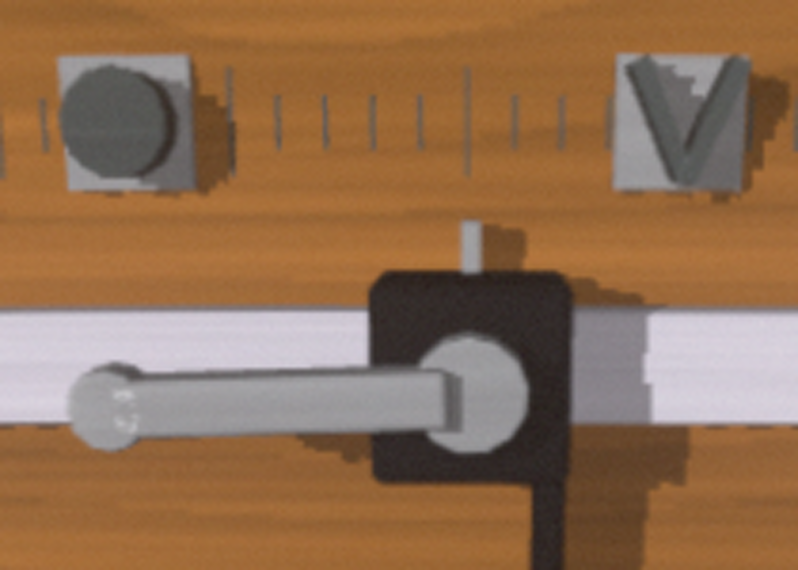

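Call:
drive_tool:
  series:
    - [[0.245,-0.285,0,0,0,0],[0.245,-0.285,0,0,0,0],[0,0,0.356,0,0,0],[0,0,0.356,0,0,0],[0,0,0.356,0,0,0],[0,0,0.356,0,0,0],[0,0,0,0,0,0],[-0.07,0.008,0,0,0,0],[-0.07,0.008,0,0,0,0],[-0.1,-0.005,0,0,0,0],[-0.1,-0.005,0,0,0,0],[-0.095,0.025,0,0,0,0],[-0.095,0.025,0,0,0,0],[-0.08,0.055,0,0,0,0],[-0.08,0.055,0,0,0,0],[-0.056,0.08,0,0,0,0],[-0.056,0.08,0,0,0,0],[0,0,0,0,0,0],[0,0,0,0,0,0]]

```text
clock: 5.8
tcp_pos: [0.4905, 0.0577, 0.0711]
orientation: [0.0, 1.0, 0.019, -0.001]
wrist_force: [-0.5, 0.6, -0.3]
finger_gap: 0.0001
grip_force: 0.0
```

```bash
python3 - <<'E'
from h import *
np.set_printoptions(precision=4,suppress=True)
s=env.get_state();print(s['clock'],s['tcp_pos'],s['orientation'],s['wrist_force'])
snap('wrist','w2.png')
print(proj('wrist',[[.5535,.0312,.08],[.5871,.0323,.027]]))
E
```

```text
5.8 [0.4905 0.0577 0.0711] [ 0.0002  0.9998  0.0191 -0.0007] [-0.5494  0.6255 -0.3419]
[[393.476  175.1462]
 [373.727   91.5711]]
```

View pics/w2.png

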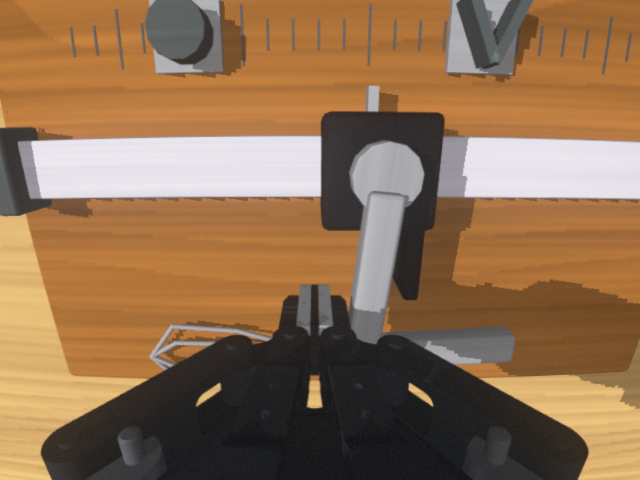

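The lever is open and the stop hasn't moved, so I push it toward -y next.

Call:
drive_tool:
  series:
    - [[0,-0.26,0,0,0,0],[0.26,0,0,0,0,0],[0.26,0,0,0,0,0],[0,0,0.125,0,0,0],[0,0,0,0,0,0],[0,0.0625,0,0,0,0],[0,0.0625,0,0,0,0],[0,0.0625,0,0,0,0],[0,0.0625,0,0,0,0],[0,0.0625,0,0,0,0],[0,0.0625,0,0,0,0],[0,0.0625,0,0,0,0],[0,0.0625,0,0,0,0],[0,0,0,0,0,0],[0,0,0,0,0,0]]

```text
clock: 7.72
tcp_pos: [0.5547, 0.031, 0.0561]
orientation: [0.001, 1.0, 0.019, -0.0]
wrist_force: [0.2, -0.2, -1.2]
finger_gap: 0.0001
grip_force: 0.0
```

```bash
python3 - <<'E'
from h import *
np.set_printoptions(precision=4,suppress=True)
s=env.get_state();print(s['clock'],s['tcp_pos'],s['orientation'],s['wrist_force'])
snap('wrist','w3.png')
E
```

```text
7.725 [0.5547 0.031  0.0561] [ 0.0007  0.9998  0.0191 -0.0001] [ 0.2028 -0.1643 -1.2178]
```

View pics/w3.png

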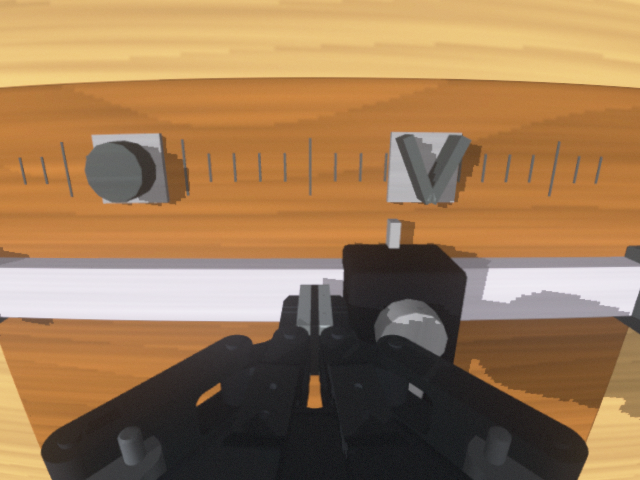

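The pointer tip is at (394,221). The V base corners are at (390,132), (462,132), (388,203) and (458,203).

```bash
python3 - <<'E'
from h import *
np.set_printoptions(precision=4,suppress=True)
yb=np.array([-.038,.9993,0])
V=onplane('wrist',[[390,132],[462,132],[458,203],[388,203]],.021);P=onplane('wrist',[[394,220]],.028);T=onplane('wrist',[[432,202]],.022)
print(V,P,T); print('to go',(V.mean(0)-P[0])@yb,(T[0]-P[0])@yb)
im=cv2.imread('pics/w3.png')[120:250,340:480];cv2.imwrite('pics/w3c.png',cv2.resize(im,None,fx=4.5,fy=4.5,interpolation=cv2.INTER_CUBIC))
E
```

```text
[[ 0.6324 -0.0023  0.021 ]
 [ 0.6341 -0.0371  0.021 ]
 [ 0.5995 -0.0407  0.021 ]
 [ 0.598  -0.0048  0.021 ]] [[ 0.591 -0.007  0.028]] [[ 0.5996 -0.0268  0.022 ]]
to go -0.015160315417598658 -0.02010858444248733
```

View pics/w3c.png

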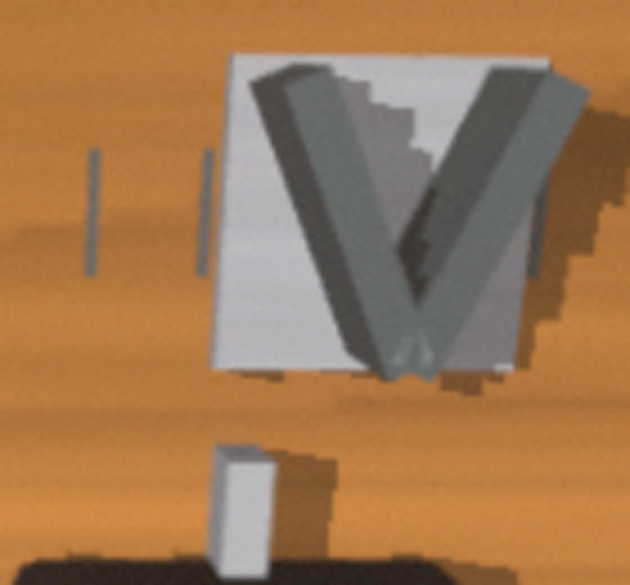

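```bash
python3 - <<'E'
from h import *
np.set_printoptions(precision=4,suppress=True)
yb=np.array([-.038,.9993,0])
c=lambda L:np.array(L)/4.5+[340,120]-.4
V=onplane('wrist',c([[232,55],[548,58],[515,372],[212,370]]),.021)
A=onplane('wrist',c([[410,375]]),.036)[0]
for z in(.027,.0295,.032):
  P=onplane('wrist',c([[248,462]]),z)[0]; print(z,P,(V.mean(0)-P)@yb,(A-P)@yb)
print(V@yb)
E
```

```text
0.027 [ 0.5896 -0.0077  0.027 ] -0.013844923448336592 -0.013847925314291479
0.0295 [ 0.5903 -0.0071  0.0295] -0.01446715309100404 -0.014470154956958928
0.032 [ 0.591  -0.0064  0.032 ] -0.015089382733671487 -0.015092384599626373
[-0.0269 -0.0609 -0.0613 -0.0268]
```

Call:
drive_tool:
  series:
    - [[0,0.029,0,0,0,0],[0,0.029,0,0,0,0],[0,0.029,0,0,0,0],[0,0.028,0,0,0,0],[0,0,0,0,0,0],[0,0,0,0,0,0]]

```text
clock: 8.52
tcp_pos: [0.555, 0.0175, 0.0564]
orientation: [0.0, 1.0, 0.019, -0.0]
wrist_force: [-0.2, 1.8, -1.7]
finger_gap: 0.0
grip_force: 0.8
```

```bash
python3 - <<'E'
from h import *
s=env.get_state();print(s['clock'],s['tcp_pos'],s['orientation'],s['wrist_force'])
im=snap('wrist','w4.png')[:,:,::-1]
cv2.imwrite('pics/w4c.png',cv2.resize(im[120:250,340:480],None,fx=4.5,fy=4.5,interpolation=cv2.INTER_CUBIC))
E
```

```text
8.525 [0.55504433 0.01750736 0.05635811] [ 4.39488510e-04  9.99815589e-01  1.91984059e-02 -1.29425500e-04] [-0.23469766  1.83656315 -1.66768961]
```

View pics/w4c.png

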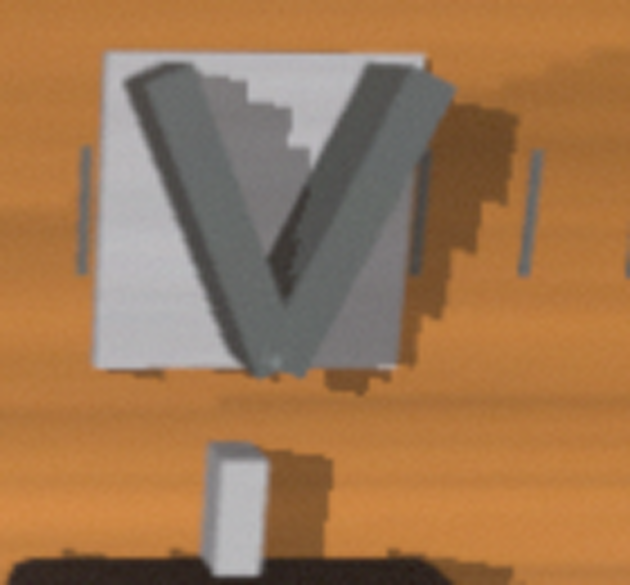

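```bash
python3 - <<'E'
from h import *
np.set_printoptions(precision=4,suppress=True)
yb=np.array([-.038,.9993,0])
c=lambda L:np.array(L)/4.5+[340,120]-.4
V=onplane('wrist',c([[105,52],[425,56],[400,368],[93,367]]),.021)
A=onplane('wrist',c([[278,373]]),.036)[0]
for z in(.027,.0295,.032):
  P=onplane('wrist',c([[241,460]]),z)[0]; print(z,P,(V.mean(0)-P)@yb,(A-P)@yb)
print(V@yb)
E
```

```text
0.027 [ 0.5902 -0.0207  0.027 ] -0.001264075526349594 -0.0009711579284387428
0.0295 [ 0.5908 -0.02    0.0295] -0.001873701544622141 -0.0015807839467112895
0.032 [ 0.5915 -0.0194  0.032 ] -0.002483327562894692 -0.0021904099649838406
[-0.0271 -0.0613 -0.0619 -0.0271]
```

Call:
drive_tool:
  series:
    - [[0,0.008,0,0,0,0],[0,0.008,0,0,0,0],[0,0,0,0,0,0],[0,0,0,0,0,0],[0,-0.05,0,0,0,0],[0,0,-0.255,0,0,0],[0,0,-0.255,0,0,0],[-0.3,0,0,0,0,0],[-0.3,0.17,0,0,0,0],[0,0.25,0,0,0,0],[0,0.25,0,0,0,0],[0,0,0,0,0,0],[0,0,0,0,0,0]]

```text
clock: 10.2
tcp_pos: [0.4861, -0.0611, 0.1177]
orientation: [0.0, 1.0, 0.019, -0.0]
wrist_force: [0.5, 0.5, -0.3]
finger_gap: 0.0
grip_force: 0.0
```

```bash
python3 - <<'E'
from h import *
s=env.get_state();print(s['clock'],s['tcp_pos'],s['orientation'],s['wrist_force'])
im=snap('wrist','w5.png')[:,:,::-1]
print(proj('wrist',[[.5900,-.021,.0295]]), [proj('wrist',[[.5559,-.0238,.08]])])
E
```

```text
10.2 [ 0.48613082 -0.06112902  0.11771358] [ 2.20481837e-04  9.99817028e-01  1.91275343e-02 -5.82424545e-06] [ 0.5160792   0.54286195 -0.3375275 ]
[[254.56273576  81.71865224]] [array([[243.24349033, 142.99179722]])]
```

View pics/w5.png

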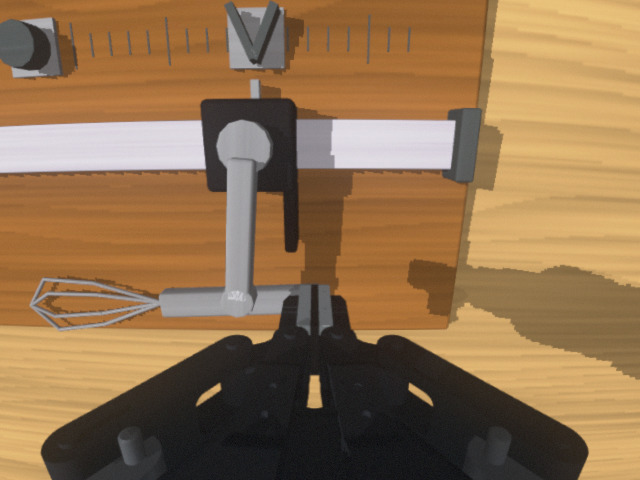

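Lever open, pointer tip at (255.5,80), V base near corners (230,70) and (285,69), apex at about (257.5,62).

```bash
python3 - <<'E'
from h import *
yb=np.array([-.038,.9993,0])
b=onplane('wrist',[[230,70],[285,69]],.021)@yb; A=onplane('wrist',[[257,62]],.036)@yb
for u in (254.5,255.5):
  print(b,b.mean(),A,[onplane('wrist',[[u,80.5]],z)@yb for z in(.027,.0295)])
E
```

```text
[-0.02691557 -0.06127941] -0.044097487079929394 [-0.04632656] [array([-0.04298675]), array([-0.04339626])]
[-0.02691557 -0.06127941] -0.044097487079929394 [-0.04632656] [array([-0.04359926]), array([-0.04400189])]
```

Call:
drive_tool:
  series:
    - [[0,0,0.194,0,0,0],[0,0,0.194,0,0,0],[0,0,0,0,0,0],[0.013,-0.145,0,0,0,0],[0.013,-0.145,0,0,0,0],[0.013,-0.083,0,0,0,0],[0.013,-0.083,0,0,0,0],[0.036,-0.075,0,0,0,0],[0.036,-0.075,0,0,0,0],[0.058,-0.061,0,0,0,0],[0.058,-0.061,0,0,0,0],[0.06,-0.036,0,0,0,0],[0.06,-0.036,0,0,0,0],[0.04,-0.014,0,0,0,0],[0.04,-0.014,0,0,0,0],[0,0,0,0,0,0],[0,0,0,0,0,0]]

```text
clock: 12.38
tcp_pos: [0.5334, 0.0399, 0.0705]
orientation: [0.0, 1.0, 0.019, -0.002]
wrist_force: [-5.4, -3.4, 0.1]
finger_gap: 0.0001
grip_force: 3.1
```

Call:
drive_tool:
  series:
    - [[0.017,0,0,0,0,0],[0.017,0,0,0,0,0],[0,0,0,0,0,0],[0,0,0,0,0,0]]

```text
clock: 12.88
tcp_pos: [0.5337, 0.04, 0.0704]
orientation: [0.0, 1.0, 0.019, -0.005]
wrist_force: [-15.5, -5.0, 9.1]
finger_gap: -0.0001
grip_force: 8.1
```

That's the hard stop (15 N with almost no motion). I'll back off and check.

Call:
drive_tool:
  series:
    - [[-0.15,0,0,0,0,0],[-0.25,0,0,0,0,0],[0,0,-0.35,0,0,0],[0,0.2,-0.35,0,0,0],[0,0.3,-0.3,0,0,0],[0,0,0,0,0,0],[0,0,0,0,0,0]]

```text
clock: 13.75
tcp_pos: [0.4939, -0.0211, 0.1909]
orientation: [-0.0, 1.0, 0.019, 0.001]
wrist_force: [0.3, 0.3, 0.4]
finger_gap: -0.0001
grip_force: 0.0
```

```bash
python3 - <<'E'
from h import *
s=env.get_state();print(s['clock'],s['tcp_pos'],s['orientation'],s['wrist_force'])
im=snap('wrist','w6.png')[:,:,::-1]
E
```

```text
13.75 [ 0.49391439 -0.02109328  0.19093901] [-4.37438971e-04  9.99815203e-01  1.92101534e-02  5.82466532e-04] [0.33979616 0.34514854 0.43601851]
```

View pics/w6.png

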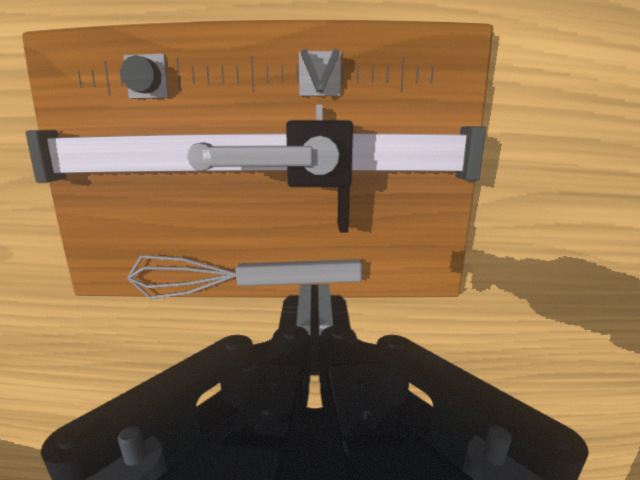

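The pointer tip (319.5,104.5) is in line with the V's point (about 320,92), and the lever lies along the rail. I'll check the numbers and hand in if they hold.

```bash
python3 - <<'E'
from h import *
yb=np.array([-.038,.9993,0]);o=lambda p,z:onplane('wrist',[p],z)[0]
e=(o([319.5,105],.0285)-(o([299.5,96],.021)+o([341,95.5],.021))/2)@yb
d=o([202,156],.08)-o([320,155.5],.082); a=np.arctan2(-d[0],d[1])-.038
print(e,a,np.linalg.norm(d))
if abs(e)<.003 and a<.1: print(order.hand_in())
E
```

```text
0.0006875102284286273 0.002705205706464979 0.0832527694254877
the job is handed in; nothing more can be done
None
```

The stop is set to the V marker and locked, and the job is handed in. My last camera measurement put the pointer about 0.7 mm from the V's point and the lever at about 0.00 rad; the whisk looked undisturbed in the last picture, and I didn't check the other loose items separately.

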